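# Set the shelf stop and close the seed bin up to it

### The job

With the fingertips, push the red sliding stop along its rail towards the yellow bin until its spring plunger clicks into the notch of the blue catch, not through and out beyond it. Then push the yellow bin along the shelf until it rests against the stop's blade, leaving the stop latched. Only push: do not lift or tip the bin, do not pull the plunger's knob up, leave the other things where they are, and finish clear of everything.

Things in the scene. Friction and masses are not known exactly. Their poses are not given: they have to be found in the camera images.
- rack: fixed low white wire shelf, its x -130 to +150 mm, y -280 to +280 mm, deck top at z = 30 mm. Origin on the bench under it; y along the rail from the stop's end to the bin's end, x away from the robot, z up. Aluminium rail at x = 42 to 78 mm, top z = 60 mm. Bin's lane before it: from x = -108 mm (a 14 mm high lip) to 42 mm. Ledge behind it with small jars up to z = 100 mm.
- stop (a joint): travel of the red and black stop along the rail in m, 0 at the -y end, growing towards rack +y, at most 0.36. Slides with about 1.5 N; resistance rises to 7 or 8 N as the plunger climbs the catch's ramp, then falls to nothing over the crest (the stop snaps about 10 mm forward) as it falls into the notch. Some 14 N moves it out again, either way.
- stop_pad (a point): middle of the rear (rack -y) face of the stop's upright push pad, the face to push: red with black rubber, 40 mm wide (rack x), z = 84 to 129 mm above the bench, 8 mm thick, over the rail's centre line, 30 mm behind (rack -y) stop_pin. Axes as the rack's. The plunger's knob stands 13 mm in front of the pad.
- stop_pin (a point): point on the rail's top at the plunger's axis, moves with the stop. Axes as the rack's. The stop is latched when it stands at catch_notch.
- stop_face (a point): middle of the blade's front face (towards the bin, rack +y): red blade 6 mm thick, spanning the lane (146 mm), from z = 34 to 94 mm; the face lies 30 mm ahead (rack +y) of stop_pin. Axes as the rack's.
- plunger (a joint): height of the stop's spring plunger in m (steel knob 18 mm across on the stop's top, knob's top 110 mm above the bench when down): 0 on the bare rail, 0.008 on top of the catch's ridges, about 0.001 when it sits in the notch.
- catch_notch (a point): middle of the notch in the blue catch, a 64 mm long ridged clip fixed on the rail (its place varies), at the height of the rail's top; a small blue flag behind the rail marks the notch. Axes as the rack's. Crests 11.5 mm before and after the notch; the ramp begins 29 mm before it.
- bin_left (a point): middle of the bin's outer side (rack +y side, away from the stop), half-way up, 37.5 mm over the deck: the side to push. The yellow open bin, loose in the lane, is 140 mm (x) by 100 mm (y) by 75 mm high, 0.3 to 0.55 kg, filled with packs; it slides with about 2 to 5 N. Axes as the rack's when it stands square.
- bin_right (a point): middle of the bin's side that faces the stop's blade (rack -y side), half-way up.
- bin: the yellow bin; origin under its centre, z up.
- red_bin: bystander, leave alone: red parts bin 160 x 100 x 75 mm on the bench; origin under its centre
- blue_bin: bystander, leave alone: blue parts bin 160 x 100 x 75 mm on the bench; origin under its centre
- seed_jar: bystander, leave alone: amber jar, 48 mm across, 70 mm tall, standing on the shelf ledge behind the rail; origin under its centre
- seed_tin: bystander, leave alone: small can, 48 mm across, 60 mm tall, standing on the shelf ledge behind the rail; origin under its centre
- label_roll: bystander, leave alone: white roll of labels, 70 mm across, 40 mm tall, flat on the bench; origin under its centre
- carton: bystander, leave alone: cardboard box 80 x 100 x 60 mm on the bench; origin under its centre
Not all that is in view belongs to the job. Leave any green look-alike of the bin alone.

How it is judged (in metres and radians):
On the way, in this order (a step that is already met when the one before it is completed fails the run):
1. the stop's plunger has dropped into the catch's notch (y of stop_pin in the frame of catch_notch between -0.0035 and 0.0035 m and value of joint plunger below 0.004 m), for 0.2 s.
2. the bin rests against the latched stop (all of step 1 and y of bin_right in the frame of stop_face between -0.005 and 0.006 m and z of bin_left in the frame of rack below 0.073 m and angle between bin_left's own z axis and vertical below 0.08 rad), for 0.2 s.
At the end, for the whole second after the job is handed in: The stop stands within 3.5 mm of the catch's notch with its plunger dropped (below 4 mm), the bin stands upright on the deck with its side within 6 mm of the blade's face, and everything is at rest (all of step 2 and linear speed of bin below 0.01 m/s and velocity of joint stop between -0.01 and 0.01 m/s); the robot touches nothing.
It fails at once if the stop is pushed through the notch, more than 15 mm beyond it (y of stop_pin in the frame of catch_notch above 0.015 m).
It fails at once if the plunger's knob is pulled up (value of joint plunger above 0.013 m).
It fails at once if the bin is lifted more than 15 mm or tipped (z of bin in the frame of rack above 0.045 m or angle between bin's own z axis and vertical above 0.25 rad).
It fails at once if another thing is moved more than 30 mm (distance of any of red_bin, blue_bin, seed_jar, seed_tin, label_roll, carton from where it was at the start of the episode above 0.03 m).
It also fails if it takes over 61 s, if anything falls off the work surface, if the arm or the gripper's body presses on something with over 40 N, if the wrist force passes 120 N, or if a joint passes its speed limit or range.

### The arm

A 7-joint arm with a two-finger parallel gripper is mounted at the origin on the work surface. World frame = base frame: x ahead of the robot, y to its left, z up, the work surface at z = 0. Lengths are in mm, angles in rad, forces in N, time in s.
With the tool pointing down it reaches from about 350 to 900 mm from the base axis. Payload 8.1 kg.
Tool frame: the origin (TCP) lies on the centre line of the jaws, within the pads' length; the fingertips stand 8 mm ahead of it and the grasp point (between the pads) lies 11 mm behind it (r.tips_ahead is the distance from the TCP to the fingertips, in mm); z points along the fingers, y is the line along which they close (so a half turn about z gives the same grasp; the last joint's range is limited). The gripper opens to 85 mm and grips with 20 to 120 N. Pads are 22 mm wide; open, the fingers measure 114 mm over their backs; the gripper's body (76 mm by 85 mm) begins 54 mm behind the grasp point. The pads swing forward as they close: fully open they stand 13 mm farther back than shut.
Start: joints at [-1.316, 0.434, 0.025, 1.573, -0.012, 1.134, -0.075], TCP at [218.911, 585.422, 239.323] pointing down, gripper open.
Joint ranges: [-2.62, 2.62], [-0.44, 2.09], [-1.27, 1.32], [0.08, 2.57], [-1.32, 4.46], [0.12, 2], [-2.74, 2.74]. Speed limits (rad/s): [2.22, 2.22, 3.01, 3.01, 3.14, 3.14, 3.14].

### API

Orientations are given as a unit quaternion [x, y, z, w].
In Python, from bench import get_obs, cams, r, spotter gives the robot as it stands.
- The arm moves only by the tool drive_tool, never from a script. Its argument "steps" is a list that holds one entry, the list of rows, each a list of 7 numbers: the shift along the tool's x, y, z in m, then the turn, a rotation vector about the tool's x, y, z in rad, then the closure, from -1 (fully open) to 1 (shut). In form: [[[dx, dy, dz, ax, ay, az, hand], ...]]. A call has 1 to 5 rows; each row is the pose to reach, as a shift and turn from the pose commanded when the call began, along the tool's axes at that moment; what a row does not reach only later rows make up. A row lasts 1/10 s, in which the tool goes at most 50 mm and 8.59 degrees, less where a joint would pass 70% of its speed; a pose out of reach is approached as far as the arm can. A call with a gripper value outside its range is refused whole. The fingers move at their own pace and stop on an object; the grip force is fixed at half the most. Time passes only in rows, so rows that repeat a pose let the fingers close. It gives the time, the measured TCP pose, the force, the opening and the grip force at its end, in the units of the state.
- get_obs(): the state, without advancing time (a new reading comes with each control period).
- cams.snapshot(name): name is "scene" or "top"; returns the picture (384x512x3 uint8, blue, green, red); there is no depth.
- cams.calibration(name): a dict with "K" (3x3 intrinsics, pixels), "k1" (the pictures are not rectified: a ray, as slopes to the right and down, at radius r is drawn at 1 + k1 r^2 times it, then the intrinsics apply), "rvec" (rotation vector, rad) and "tvec" (3), from world to camera coordinates, as OpenCV has them. Camera axes: x right, y down, z forward; pixel columns grow to the right and rows downward; lengths in mm; the calibration is good to about 2 mm. A picture is of the moment at which its call begins. calibration takes no time and is no camera call.
- r.job_done(): hands the job in; it is judged then, once.
Trained networks look in the newest picture that a camera, given by its name, has taken for a name from the list of things; names that differ only in an ending like _2 or _b are one class to them, and where a whole thing is asked for, a point or a joint stands for the part that bears it (a point fixed in the world has none). Each returns a list of dicts, best first, with "conf" (0 to 1); they miss things now and then, are a little off and sometimes report something else, mostly with a low value. They report only what shows in the picture. A call takes as long as a camera call. They do not tell look-alikes from the thing itself.
- spotter.regions_of(target, camera): "pixels" (384x512 bool, what is visible of it) and "xy" ([column, row] in pixels, amid what is visible of it).
- spotter.pinpoint(target, camera): "xy" ([column, row] in pixels: a listed point, or the origin of a listed thing).
The state is a dict: "clock": time; "joint_positions": joint angles; "dq": joint speeds; "joint_torque": joint torques, N m; "position": TCP position; "ee_rot": TCP orientation; "force": force on the tool from outside, world axes, zero at the start; "ft_torque": the same for the moment, N m; "grip_width": finger opening in mm; "gripper_force": force on a finger pad.
Only numpy, scipy, OpenCV 4.12 (cv2) and the standard library are available. Lean on these libraries where they do the work, as an engineer would, in place of code of your own. Each camera call takes 0.05 s, during which the arm holds its last target. There are 200 camera calls.

## Working session

There is one attempt and no reset: what is moved stays moved. The work goes in short steps, Python scripts to look and compute and a tool call to move; the robot and the scene stay as the last step left them, time stands still between calls to the robot, and variables do not carry over. Pictures are saved under pics/ and viewed, at most 10 in all, crops included, and the job is handed in when it is done.

Besides the shell and the picture viewer there is one more tool, called after ">>>" by a JSON object that holds its "fn" and its "kwargs". drive_tool: Moves the arm, as the interface text tells. Its arguments: {"type":"object","properties":{"steps":{"type":"array"}},"required":["steps"]}

```bash
mkdir -p pics; ls; cat > h.py <<'E'
import numpy as np, cv2
from bench import get_obs, cams, r, spotter
def ray(cam,uv):
    c=cams.calibration(cam);K=np.array(c["K"],float);R=cv2.Rodrigues(np.array(c["rvec"],float))[0];t=np.array(c["tvec"],float).ravel()
    d=np.array([c["k1"],0,0,0,0],float)
    p=cv2.undistortPoints(np.array([[uv]],float),K,d).ravel()
    return -R.T@t, R.T@np.array([p[0],p[1],1])
def onz(cam,uv,z):
    o,d=ray(cam,uv); return o+d*(z-o[2])/d[2]
def proj(cam,P):
    c=cams.calibration(cam)
    return cv2.projectPoints(np.array(P,float).reshape(-1,1,3),np.array(c["rvec"],float),np.array(c["tvec"],float),np.array(c["K"],float),np.array([c["k1"],0,0,0,0],float))[0].reshape(-1,2)
E
python3 - <<'E'
from h import *
np.set_printoptions(precision=1,suppress=True)
for c in("scene","top"):
    im=cams.snapshot(c); cv2.imwrite(f"pics/{c}0.png",cv2.resize(im,(800,600)))
    print(c,"campos",ray(c,(256,192))[0])
    for n,z in(("stop_pad",106.5),("stop_pin",60),("stop_face",64),("catch_notch",60),("bin_left",67.5),("bin_right",67.5),("bin",30),("rack",0),("seed_jar",30),("seed_tin",30)):
        for q in spotter.pinpoint(n,c)[:3]: print(c,n,round(q["conf"],2),np.array(q["xy"]),onz(c,q["xy"],z))
print(get_obs())
E
```

```text
pics
scene campos [1346.7   89.7 1324.6]
scene stop_pad 0.79 [161.4 212.6] [ 588.7 -195.7  106.5]
scene stop_pin 0.97 [164.  222.7] [ 598.2 -192.8   60. ]
scene stop_pin 0.7 [ 90.4 239.5] [ 669.4 -422.9   60. ]
scene stop_face 0.94 [180.8 195.8] [ 493.2 -148.7   64. ]
scene bin_left 0.89 [302.7 163.5] [343.  269.5  67.5]
scene bin_left 0.82 [287.  200.6] [503.6 209.7  67.5]
scene bin_left 0.74 [396.6 176.4] [389.  600.5  67.5]
scene bin_right 0.96 [258.  196.3] [489.2 112.3  67.5]
scene bin_right 0.78 [402.3 157.7] [302.6 636.3  67.5]
scene bin_right 0.35 [222.3 215.6] [569.4  -3.5  67.5]
scene bin 0.96 [277.2 202.7] [488.2 179.3  30. ]
scene bin 0.83 [298.8 161. ] [301.8 261.   30. ]
scene bin 0.62 [390.3 173.4] [347.5 594.5  30. ]
scene rack 0.9 [218.6 215.4] [527.2 -21.3   0. ]
scene seed_jar 0.82 [177.9 240.5] [ 646.1 -145.3   30. ]
scene seed_tin 0.71 [255.7 244.3] [651.8 108.   30. ]
top campos [ 381.1   76.4 1763.5]
top stop_pad 0.77 [316.5 164.5] [ 598.6 -226.2  106.5]
top stop_pad 0.28 [164.1 195. ] [455.2 403.1 106.5]
top stop_pin 0.64 [305.7 165.4] [ 599.4 -188.    60. ]
t
[... 492 characters left out ...]
25.6] [320.6 619.5  30. ]
top bin 0.56 [218.8 187.6] [496.6 182.3  30. ]
top rack 0.69 [264.1 178.6] [543.4 -14.    0. ]
top seed_jar 0.65 [295.3 148.3] [ 677.1 -145.9   30. ]
top seed_jar 0.6 [237.2 152.8] [650.1 106.9  30. ]
top seed_tin 0.55 [236.  150.6] [659.6 112.4  30. ]
{'clock': 1.1, 'joint_positions': array([-1.3,  0.4,  0. ,  1.6, -0. ,  1.1, -0.1]), 'dq': array([-0., -0.,  0.,  0., -0., -0.,  0.]), 'joint_torque': array([  0. , -67. ,   1. , -31.7,   0. ,   0. ,   0. ]), 'position': array([218.9, 585.4, 239.3]), 'ee_rot': array([ 0.2,  1. ,  0. , -0. ]), 'force': array([-0.3, -0.1,  0.8]), 'ft_torque': array([-0., -0.,  0.]), 'gripper_force': 0.0, 'grip_width': 85.29954891382448}
```

View pics/scene0.png

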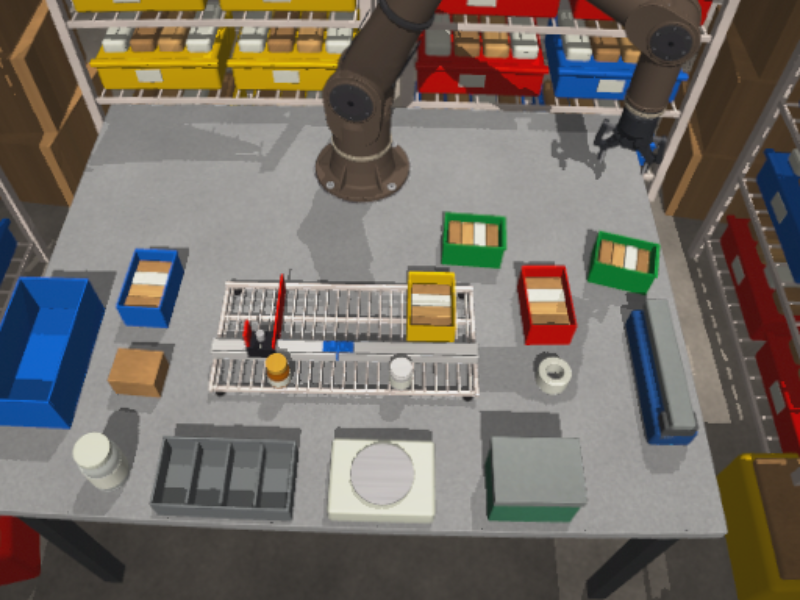

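View pics/top0.png

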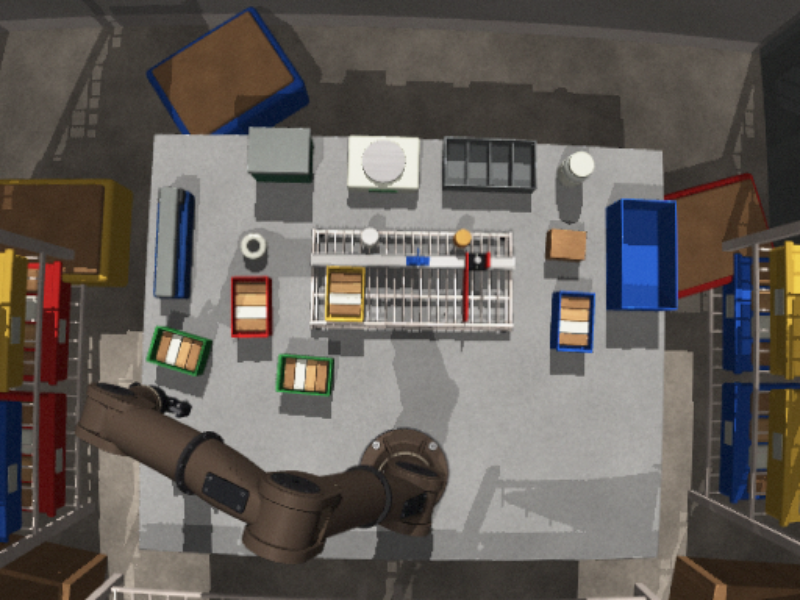

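The pictures show the red stop at about (478,262) in the top view and (262,340) in the scene view. The blue catch is at (417,260) top. The yellow bin on the shelf is at (345,293) top and (430,305) scene. Look-alikes are the green bins at (305,373) and (178,350) top, and the red bin (250,305) and blue bin (573,320) on the bench. I choose the yellow bin in the lane, and will check the geometry in one crop.

```bash
python3 - <<'E'
from h import *
np.set_printoptions(precision=1,suppress=True)
from scipy.optimize import least_squares
ims={c:cams.snapshot(c) for c in("scene","top")}
top=ims["top"]; hsv=cv2.cvtColor(top,cv2.COLOR_BGR2HSV)
def box(m,x0,x1,y0,y1):
    k=np.zeros_like(m);k[y0:y1,x0:x1]=m[y0:y1,x0:x1];return k
H,S,V=cv2.split(hsv)
bl=box(((H>95)&(H<130)&(S>120)).astype(np.uint8),240,300,150,180)
ys,xs=np.nonzero(bl); print("blue top n",len(xs),xs.min(),xs.max(),ys.min(),ys.max(),onz("top",(xs.min()-.5,ys.mean()),66),onz("top",(xs.max()+.5,ys.mean()),66))
yl=box(((H>20)&(H<35)&(S>130)).astype(np.uint8),195,250,160,220)
print("yellow rect",[onz("top",p,105) for p in cv2.boxPoints(cv2.minAreaRect(np.argwhere(yl)[:,::-1].astype(np.float32)))])
for c in ims:
  rg=[q for q in spotter.regions_of("rack",c)][0]
  ys,xs=np.nonzero(rg["pixels"]); hull=cv2.convexHull(np.c_[xs,ys].astype(np.float32)); print(c,"rack conf",rg["conf"],[onz(c,p,30) for p in cv2.boxPoints(cv2.minAreaRect(hull))] if c=="top" else "")
a=ims["top"][140:220,190:345]; a=cv2.resize(a,None,fx=5,fy=5,interpolation=cv2.INTER_CUBIC)
cv2.imwrite("pics/crop_top.png",a)
b=ims["scene"][165:265,125:315]; cv2.imwrite("pics/crop_scene.png",cv2.resize(b,None,fx=4.2,fy=4.2,interpolation=cv2.INTER_CUBIC))
E
```

```text
blue top n 91 260 274 159 169 [589.5  10.1  66. ] [591.2 -53.7  66. ]
yellow rect [array([419.2, 221.9, 105. ]), array([564.3, 220.2, 105. ]), array([562.7, 119. , 105. ]), array([417.6, 121.2, 105. ])]
scene rack conf 0.8 
top rack conf 0.83 [array([402.2, 268.5,  30. ]), array([673.3, 272.7,  30. ]), array([ 679.9, -294.8,   30. ]), array([ 406.4, -293.6,   30. ])]
```

View pics/crop_top.png

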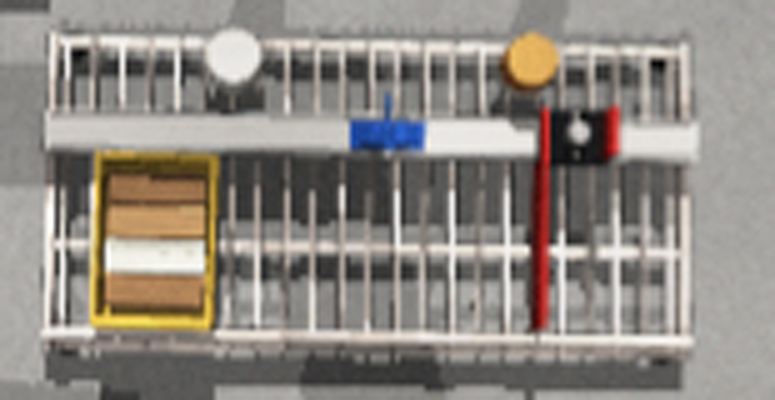

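View pics/crop_scene.png

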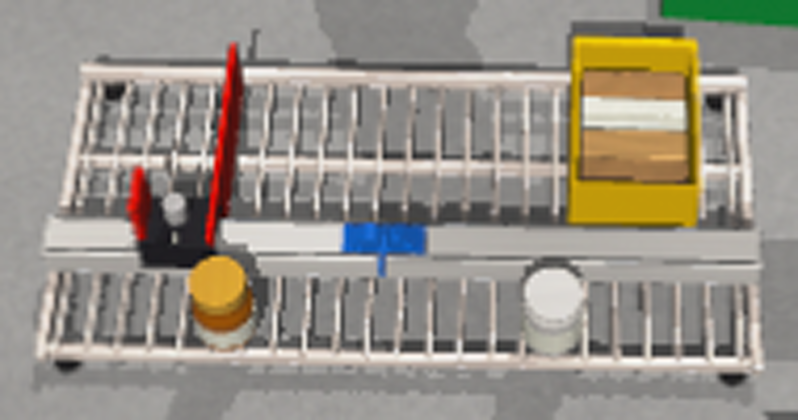

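>>> {"fn": "drive_tool", "kwargs": {"steps": [[[0,0,0,0,0,0.15,1],[0,0,0,0,0,0.3,1],[0,0,0,0,0,0.45,1],[0,0,0,0,0,0.6,1],[0,0,0,0,0,0.75,1]]]}}

```text
clock: 1.8
position: [218.9, 585.4, 239.4]
ee_rot: [0.529, 0.849, 0.0, -0.0]
force: [-0.5, -0.3, 0.7]
grip_width: 12.5
gripper_force: 0.0
```

```bash
python3 - <<'E'
from h import *
np.set_printoptions(precision=1,suppress=True)
f=lambda u,v:(190+u/5-.4,140+v/5-.4)
g=lambda u,v:(125+u/4.2-.4,165+v/4.2-.4)
for n,u,v,z in(("padrear",621,130,129),("knob",579,132,110),("blade front",534,250,94),("flag",388,100,66),("catchL",350,135,66),("catchR",425,135,66),("rail L lo",45,150,60),("rail R lo",697,160,60),("bin TL",94,152,105),("bin TR",219,156,105),("bin BL",91,326,105),("bin BR",215,328,105)): print(n,onz("top",f(u,v),z))
for n,u,v,z in(("knob",175,205,110),("flag",381,262,66),("catch L",343,237,66),("catch R",426,238,66),("padtop",138,170,129),("railL",45,218,60),("railR",755,232,60),("bladetop",233,46,94),("bin near L",570,188,105),("bin near R",697,186,105),("bin far L",573,38,105),("bin far R",697,40,105)): print("s",n,onz("scene",g(u,v),z))
E
```

```text
padrear [ 590.8 -210.9  129. ]
knob [ 590.5 -179.1  110. ]
blade front [ 492.3 -145.3   94. ]
flag [618.8 -22.   66. ]
catchL [588.    9.6  66. ]
catchR [589.7 -54.2  66. ]
rail L lo [569.2 268.7  60. ]
rail R lo [ 575.7 -289.3   60. ]
bin TL [563.6 222.9 105. ]
bin TR [562.9 119.3 105. ]
bin BL [419.5 221.  105. ]
bin BR [420.4 118.8 105. ]
s knob [ 593.4 -178.9  110. ]
s flag [612.2 -23.6  66. ]
s catch L [590.8 -54.5  66. ]
s catch R [589.7   9.8  66. ]
s padtop [ 575.1 -206.7  129. ]
s railL [ 577.9 -291.2   60. ]
s railR [572.7 265.8  60. ]
s bladetop [ 430.2 -154.9   94. ]
s bin near L [565.2 119.7 105. ]
s bin near R [560.4 216.8 105. ]
s bin far L [421.6 120.6 105. ]
s bin far R [420.4 220.8 105. ]
```

>>> {"fn": "drive_tool", "kwargs": {"steps": [[[0,0,0,0,0,0.15,1],[0,0,0,0,0,0.3,1],[0,0,0,0,0,0.41,1],[0,0,0,0,0,0.41,1]]]}}

```text
clock: 2.2
position: [218.7, 585.5, 239.3]
ee_rot: [0.689, 0.725, 0.0, 0.0]
force: [0.9, 0.4, 0.2]
grip_width: -0.2
gripper_force: 0.0
```

>>> {"fn": "drive_tool", "kwargs": {"steps": [[[-0.044,0.017,0,0,0,0,1],[-0.088,0.034,0,0,0,0,1],[-0.132,0.051,0,0,0,0,1],[-0.176,0.068,0,0,0,0,1],[-0.22,0.085,0,0,0,0,1]]]}}

```text
clock: 2.7
position: [316.0, 368.5, 239.5]
ee_rot: [0.687, 0.727, 0.0, -0.0]
force: [0.6, -0.9, -0.3]
grip_width: -0.2
gripper_force: 0.0
```

>>> {"fn": "drive_tool", "kwargs": {"steps": [[[-0.044,0.017,0,0,0,0,1],[-0.088,0.034,0,0,0,0,1],[-0.132,0.051,0,0,0,0,1],[-0.176,0.068,0,0,0,0,1],[-0.22,0.085,0,0,0,0,1]]]}}

```text
clock: 3.2
position: [412.5, 153.2, 239.7]
ee_rot: [0.687, 0.727, 0.001, 0.0]
force: [0.8, 0.3, 0.5]
grip_width: -0.1
gripper_force: 0.0
```

>>> {"fn": "drive_tool", "kwargs": {"steps": [[[-0.044,0.017,0,0,0,0,1],[-0.088,0.034,0,0,0,0,1],[-0.132,0.051,0,0,0,0,1],[-0.176,0.068,0,0,0,0,1],[-0.22,0.085,0,0,0,0,1]]]}}

```text
clock: 3.7
position: [509.1, -61.9, 239.6]
ee_rot: [0.686, 0.727, 0.0, 0.0]
force: [0.5, 1.0, 0.4]
grip_width: -0.1
gripper_force: 0.0
```

>>> {"fn": "drive_tool", "kwargs": {"steps": [[[-0.044,0.017,0,0,0,0.01,1],[-0.088,0.034,0,0,0,0.02,1],[-0.132,0.051,0,0,0,0.03,1],[-0.176,0.068,0,0,0,0.04,1],[-0.188,0.075,0,0,0,0.04,1]]]}}

```text
clock: 4.2
position: [593.3, -249.9, 239.2]
ee_rot: [0.703, 0.711, -0.001, 0.001]
force: [0.1, 0.1, 0.4]
grip_width: -0.2
gripper_force: 0.0
```

```bash
python3 - <<'E'
from h import *
from scipy.spatial.transform import Rotation as R
o=get_obs();print(o["clock"],o["position"],R.from_quat(o["ee_rot"]).as_matrix().round(4),o["joint_positions"].round(2),o["force"])
E
```

```text
4.2 [ 593.30613695 -249.92863083  239.23294381] [[-0.0113  0.9999  0.    ]
 [ 0.9999  0.0113 -0.0033]
 [-0.0033 -0.     -1.    ]] [-0.12  0.52  0.68  1.56 -0.34  1.18  0.64] [0.12821857 0.08780936 0.43078449]
```

>>> {"fn": "drive_tool", "kwargs": {"steps": [[[0,-0.001,0.045,0,0,0,1],[0,-0.001,0.09,0,0,0,1],[0,-0.001,0.134,0,0,0,1],[0,-0.001,0.134,0,0,0,1]]]}}

```text
clock: 4.6
position: [588.9, -241.8, 99.8]
ee_rot: [0.701, 0.713, -0.002, -0.005]
force: [-0.7, -0.3, -0.1]
grip_width: 0.2
gripper_force: 0.0
```

>>> {"fn": "drive_tool", "kwargs": {"steps": [[[0.01,0,0,0,0,0,1],[0.02,0,0,0,0,0,1],[0.025,0,0,0,0,0,1],[0.03,0,0,0,0,0,1],[0.035,0,0,0,0,0,1]]]}}

```text
clock: 5.1
position: [592.8, -208.9, 106.8]
ee_rot: [0.702, 0.712, 0.001, 0.001]
force: [0.4, -2.3, 0.5]
grip_width: -0.2
gripper_force: 1.1
```

>>> {"fn": "drive_tool", "kwargs": {"steps": [[[0.01,0,0,0,0,0,1],[0.02,0,0,0,0,0,1],[0.03,0,0,0,0,0,1],[0.03,0,0,0,0,0,1],[0.03,0,0,0,0,0,1]]]}}

```text
clock: 5.6
position: [591.0, -177.7, 104.8]
ee_rot: [0.702, 0.712, -0.0, -0.001]
force: [-0.0, 0.6, 0.6]
grip_width: -0.1
gripper_force: 0.0
```

```bash
cat > look.py <<'E'
from h import *
import sys
np.set_printoptions(precision=1,suppress=True)
def blobs():
    top=cams.snapshot("top"); H,S,V=cv2.split(cv2.cvtColor(top,cv2.COLOR_BGR2HSV))
    red=((H<8)|(H>172))&(S>140)&(V>60)
    ys,xs=np.nonzero(red[175:208,235:330]); ys+=175; xs+=235
    print("blade mid top-edge",len(xs),onz("top",(xs.mean(),ys.mean()),94))
    yl=((H>20)&(H<35)&(S>130)).astype(np.uint8); k=np.zeros_like(yl);k[160:220,195:300]=yl[160:220,195:300]
    print("bin",[onz("top",p,105)[:2] for p in cv2.boxPoints(cv2.minAreaRect(np.argwhere(k)[:,::-1].astype(np.float32)))])
    return top
im=blobs()
for c in ("top","scene"):
    if c=="scene": cams.snapshot(c)
    for n,z in(("stop_pin",60),("stop_face",64)):
        for q in spotter.pinpoint(n,c)[:1]: print(c,n,round(q["conf"],2),onz(c,q["xy"],z))
o=get_obs();print(o["clock"],o["position"],o["force"])
E
python3 look.py
```

```text
blade mid top-edge 10 [ 547.4 -104.8   94. ]
bin [array([419.2, 221.9]), array([564.5, 220.2]), array([562.8, 119. ]), array([417.6, 121.2])]
top stop_pin 0.49 [ 584.6 -137.    60. ]
top stop_face 0.34 [644.4 106.7  64. ]
scene stop_pin 0.69 [ 600.3 -141.    60. ]
scene stop_face 0.66 [ 498.7 -106.4   64. ]
5.9 [ 591.3 -179.3  105.2] [-0.4  0.4  0.2]
```

>>> {"fn": "drive_tool", "kwargs": {"steps": [[[0.02,0,0,0,0,0,1],[0.04,0,0,0,0,0,1],[0.06,0,0,0,0,0,1],[0.075,0,0,0,0,0,1],[0.08,0,0,0,0,0,1]]]}}

```text
clock: 6.4
position: [590.5, -97.2, 105.2]
ee_rot: [0.702, 0.712, 0.0, -0.0]
force: [0.3, -1.8, -1.0]
grip_width: -0.1
gripper_force: 0.8
```

>>> {"fn": "drive_tool", "kwargs": {"steps": [[[0.002,0,0,0,0,0,1],[0.004,0,0,0,0,0,1],[0.006,0,0,0,0,0,1],[0.008,0,0,0,0,0,1]]]}}

```text
clock: 6.8
position: [590.4, -92.0, 105.3]
ee_rot: [0.703, 0.711, -0.0, 0.0]
force: [1.0, -6.0, -2.3]
grip_width: -0.2
gripper_force: 3.2
```

>>> {"fn": "drive_tool", "kwargs": {"steps": [[[0.0015,0,0,0,0,0,1],[0.003,0,0,0,0,0,1],[0.0045,0,0,0,0,0,1]]]}}

```text
clock: 7.1
position: [590.4, -89.1, 105.4]
ee_rot: [0.703, 0.711, -0.001, 0.001]
force: [2.0, -8.5, -4.1]
grip_width: 0.1
gripper_force: 4.3
```

>>> {"fn": "drive_tool", "kwargs": {"steps": [[[0.0015,0,0,0,0,0,1],[0.003,0,0,0,0,0,1],[0.0045,0,0,0,0,0,1]]]}}

```text
clock: 7.4
position: [590.3, -84.9, 105.4]
ee_rot: [0.703, 0.711, -0.001, 0.001]
force: [3.1, -8.6, -3.5]
grip_width: -0.2
gripper_force: 4.6
```

>>> {"fn": "drive_tool", "kwargs": {"steps": [[[0.0015,0,0,0,0,0,1],[0.003,0,0,0,0,0,1]]]}}

```text
clock: 7.6
position: [590.2, -82.0, 105.4]
ee_rot: [0.704, 0.711, -0.001, 0.001]
force: [1.9, -8.5, -3.3]
grip_width: -0.1
gripper_force: 4.2
```

>>> {"fn": "drive_tool", "kwargs": {"steps": [[[0.0015,0,0,0,0,0,1],[0.003,0,0,0,0,0,1]]]}}

```text
clock: 7.8
position: [590.3, -78.1, 105.4]
ee_rot: [0.703, 0.711, -0.001, 0.001]
force: [1.6, -5.7, -2.4]
grip_width: 0.2
gripper_force: 2.7
```

Force falls: near the crest.

>>> {"fn": "drive_tool", "kwargs": {"steps": [[[0.001,0,0,0,0,0,1],[0.001,0,0,0,0,0,1]]]}}

```text
clock: 8.0
position: [590.2, -75.2, 105.3]
ee_rot: [0.703, 0.711, 0.0, 0.0]
force: [1.1, -1.2, -1.8]
grip_width: -0.3
gripper_force: 1.0
```

>>> {"fn": "drive_tool", "kwargs": {"steps": [[[0.001,0,0,0,0,0,1],[0.002,0,0,0,0,0,1]]]}}

```text
clock: 8.2
position: [590.1, -72.5, 105.3]
ee_rot: [0.702, 0.712, 0.0, -0.0]
force: [0.3, 0.2, -0.3]
grip_width: 0.3
gripper_force: 0.2
```

```bash
python3 look.py
```

```text
blade mid top-edge 0 [nan nan nan]
bin [array([419.4, 221.9]), array([564.3, 220.2]), array([562.7, 119. ]), array([417.7, 121.2])]
top stop_pin 0.62 [584.4 -36.8  60. ]
scene stop_pin 0.79 [596.5 -39.   60. ]
scene stop_face 0.7 [504.7  -2.7  64. ]
8.5 [590.  -72.6 105.3] [1.  0.3 0.7]look.py:8: RuntimeWarning: Mean of empty slice.
  print("blade mid top-edge",len(xs),onz("top",(xs.mean(),ys.mean()),94))
  ret = ret.dtype.type(ret / rcount)
```

>>> {"fn": "drive_tool", "kwargs": {"steps": [[[0.001,0,0,0,0,0,1],[0.002,0,0,0,0,0,1]]]}}

```text
clock: 8.7
position: [590.0, -70.9, 105.3]
ee_rot: [0.703, 0.712, 0.0, -0.0]
force: [-0.5, 1.1, -1.0]
grip_width: 0.2
gripper_force: 0.0
```

```bash
python3 look.py 2>/dev/null; python3 - <<'E'
from h import *
a=cams.snapshot("scene")[190:245,170:260];cv2.imwrite("pics/s2.png",cv2.resize(a,None,fx=8,fy=8,interpolation=cv2.INTER_CUBIC))
E
```

```text
blade mid top-edge 5 [546.1   6.5  94. ]
bin [array([419.2, 221.9]), array([564.3, 220.2]), array([562.7, 119. ]), array([417.6, 121.2])]
top stop_pin 0.39 [594.6 -18.7  60. ]
top stop_face 0.16 [496.8 182.4  64. ]
scene stop_pin 0.94 [596.9 -29.5  60. ]
scene stop_face 0.76 [503.   14.4  64. ]
9.0 [590.1 -71.  105.3] [ 0.2 -0.3  0. ]
```

View pics/s2.png

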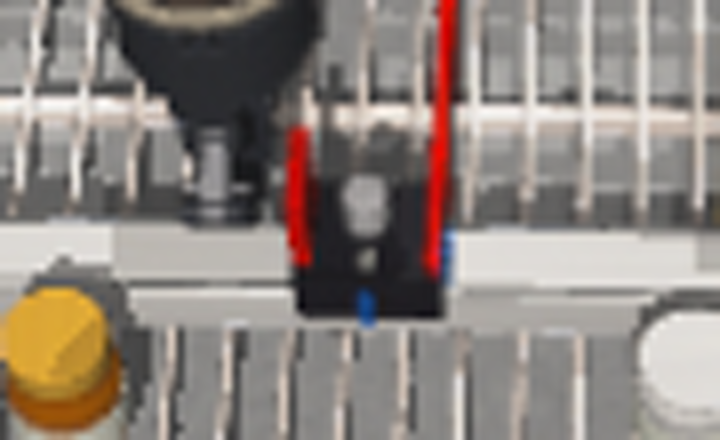

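The crop shows the stop latched: its knob (365,205) lines up with the blue flag (366,305), and there is a gap between the fingers and the pad at about x=280. Backing off and going to the bin.

>>> {"fn": "drive_tool", "kwargs": {"steps": [[[-0.02,0,0,0,0,0,1],[-0.02,0,-0.04,0,0,0,1],[-0.02,0,-0.08,0,0,0,1],[-0.02,0,-0.12,0,0,0,1]]]}}

```text
clock: 9.45
position: [589.9, -91.3, 226.6]
ee_rot: [0.703, 0.711, -0.0, -0.0]
force: [0.5, 0.2, -0.5]
grip_width: 0.3
gripper_force: 0.0
```

>>> {"fn": "drive_tool", "kwargs": {"steps": [[[0.044,-0.012,0,0,0,0,-1],[0.088,-0.024,0,0,0,0,-1],[0.132,-0.036,0,0,0,0,-1],[0.176,-0.048,0,0,0,0,-1],[0.22,-0.06,0,0,0,0,-1]]]}}

```text
clock: 9.95
position: [526.7, 129.8, 225.5]
ee_rot: [0.703, 0.712, 0.0, -0.0]
force: [1.1, 0.3, 0.0]
grip_width: 72.2
gripper_force: 0.0
```

>>> {"fn": "drive_tool", "kwargs": {"steps": [[[0.044,-0.012,0,0,0,0,-1],[0.088,-0.024,0,0,0,0,-1],[0.121,-0.036,0,0,0,0,-1],[0.121,-0.036,0,0,0,0,-1],[0.121,-0.036,0,0,0,0,-1]]]}}

```text
clock: 10.45
position: [489.6, 249.3, 225.2]
ee_rot: [0.702, 0.712, -0.0, 0.0]
force: [0.2, -1.2, 0.5]
grip_width: 85.5
gripper_force: 0.0
```

```bash
python3 - <<'E'
from h import *
o=get_obs();print(o["clock"],o["position"],o["ee_rot"].round(4),o["grip_width"])
for c,rr in(("scene",(150,250,190,340)),("top",(150,230,180,300))):
    a=cams.snapshot(c)[rr[0]:rr[1],rr[2]:rr[3]];a=cv2.resize(a,(750,int(750*a.shape[0]/a.shape[1])),interpolation=cv2.INTER_CUBIC);cv2.imwrite(f"pics/b_{c}.png",a)
E
```

```text
10.45 [489.60523948 249.32791916 225.22945162] [ 7.018e-01  7.124e-01 -1.000e-04  1.000e-04] 85.52842175846777
```

View pics/b_scene.png

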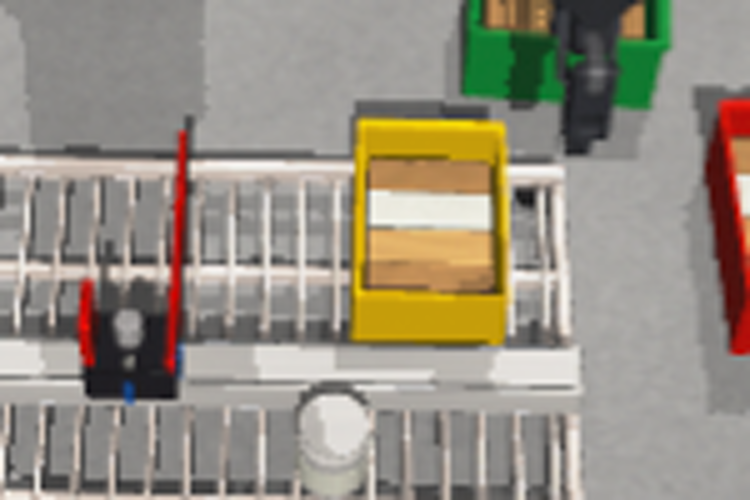

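Stop latched (pad 88, knob 128, flag 128 in line); bin square at (430,230), fingers beyond its outer side. Descending.

>>> {"fn": "drive_tool", "kwargs": {"steps": [[[0.002,0,0.045,0,0,0,-1],[0.002,0,0.09,0,0,0,-1],[0.002,0,0.135,0,0,0,-1],[0.002,0,0.162,0,0,0,-1],[0.002,0,0.162,0,0,0,-1]]]}}

```text
clock: 11.05
position: [488.4, 247.9, 60.3]
ee_rot: [0.704, 0.711, -0.003, -0.0]
force: [-0.3, 0.1, 0.6]
grip_width: 85.7
gripper_force: 0.0
```

>>> {"fn": "drive_tool", "kwargs": {"steps": [[[-0.005,0,0,0,0,0,-1],[-0.01,0,0,0,0,0,-1],[-0.015,0,0,0,0,0,-1],[-0.02,0,0,0,0,0,-1],[-0.025,0,0,0,0,0,-1]]]}}

```text
clock: 11.55
position: [490.9, 226.7, 64.4]
ee_rot: [0.702, 0.712, 0.002, -0.0]
force: [0.5, 4.7, 3.7]
grip_width: 85.3
gripper_force: 2.5
```

>>> {"fn": "drive_tool", "kwargs": {"steps": [[[-0.012,0,0,0,0,0,-1],[-0.024,0,0,0,0,0,-1],[-0.036,0,0,0,0,0,-1],[-0.048,0,0,0,0,0,-1],[-0.06,0,0,0,0,0,-1]]]}}

```text
clock: 12.05
position: [491.7, 166.4, 64.1]
ee_rot: [0.702, 0.712, 0.001, -0.0]
force: [0.6, 6.1, 5.4]
grip_width: 85.2
gripper_force: 2.8
```

>>> {"fn": "drive_tool", "kwargs": {"steps": [[[-0.008,0,0,0,0,0,-1],[-0.016,0,0,0,0,0,-1],[-0.024,0,0,0,0,0,-1],[-0.028,0,0,0,0,0,-1],[-0.03,0,0,0,0,0,-1]]]}}

```text
clock: 12.55
position: [491.6, 135.9, 63.6]
ee_rot: [0.703, 0.712, 0.0, -0.0]
force: [-0.6, 5.4, 3.2]
grip_width: 85.0
gripper_force: 2.5
```

```bash
python3 - <<'E'
from h import *
np.set_printoptions(precision=1,suppress=True)
o=get_obs();print(o["clock"],o["position"],o["force"])
a=cams.snapshot("scene")[160:240,190:310];cv2.imwrite("pics/c.png",cv2.resize(a,None,fx=6.5,fy=6.5,interpolation=cv2.INTER_CUBIC))
for n,z in(("bin_right",67.5),("bin_left",67.5),("bin",30),("stop_face",64)):
    for q in spotter.pinpoint(n,"scene")[:2]: print(n,round(q["conf"],2),onz("scene",q["xy"],z))
E
```

```text
12.55 [491.6 135.9  63.6] [-0.6  5.4  3.2]
bin_right 0.95 [301.2 636.1  67.5]
bin_right 0.83 [247.  272.8  67.5]
bin_left 0.79 [400.9 610.8  67.5]
bin_left 0.65 [355.4 264.3  67.5]
bin 0.94 [358.1 591.7  30. ]
bin 0.93 [287.4 265.3  30. ]
stop_face 0.74 [498.1   3.4  64. ]
```

View pics/c.png

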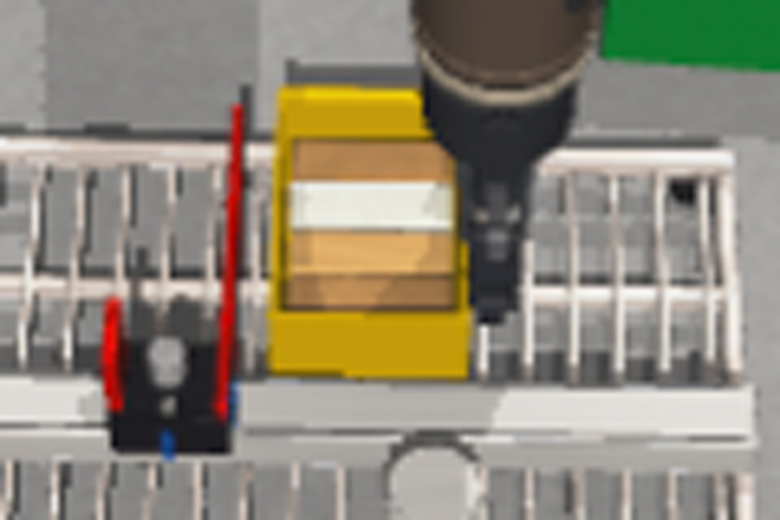

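Bin square, gap to the blade about 40 px = 18–20 mm, stop still latched (knob 167, flag 167).

>>> {"fn": "drive_tool", "kwargs": {"steps": [[[-0.004,0,0,0,0,0,-1],[-0.008,0,0,0,0,0,-1],[-0.01,0,0,0,0,0,-1],[-0.012,0,0,0,0,0,-1],[-0.012,0,0,0,0,0,-1]]]}}

```text
clock: 13.3
position: [491.3, 123.0, 63.2]
ee_rot: [0.703, 0.711, -0.0, 0.0]
force: [0.5, 0.2, -0.2]
grip_width: 85.8
gripper_force: 0.0
```

>>> {"fn": "drive_tool", "kwargs": {"steps": [[[-0.001,0,0,0,0,0,-1],[-0.002,0,0,0,0,0,-1]]]}}

```text
clock: 13.5
position: [491.4, 121.9, 63.2]
ee_rot: [0.702, 0.712, -0.0, -0.0]
force: [0.1, 1.3, -1.0]
grip_width: 85.6
gripper_force: 1.0
```

>>> {"fn": "drive_tool", "kwargs": {"steps": [[[-0.001,0,0,0,0,0,-1],[-0.002,0,0,0,0,0,-1]]]}}

```text
clock: 13.7
position: [491.5, 119.8, 63.3]
ee_rot: [0.702, 0.712, 0.0, -0.0]
force: [0.2, 1.5, -0.5]
grip_width: 85.2
gripper_force: 0.9
```

>>> {"fn": "drive_tool", "kwargs": {"steps": [[[-0.0005,0,0,0,0,0,-1],[-0.001,0,0,0,0,0,-1]]]}}

```text
clock: 13.9
position: [491.6, 118.8, 63.3]
ee_rot: [0.703, 0.712, -0.0, -0.0]
force: [-0.1, 0.7, -1.0]
grip_width: 85.3
gripper_force: 0.9
```

```bash
python3 - <<'E'
from h import *
o=get_obs();print(o["clock"],o["position"],o["force"])
a=cams.snapshot("scene")[160:240,190:310];cv2.imwrite("pics/d.png",cv2.resize(a,None,fx=6.5,fy=6.5,interpolation=cv2.INTER_CUBIC))
E
```

```text
13.9 [491.5826278  118.75827059  63.29055151] [-0.11963939  0.67358513 -0.98263985]
```

View pics/d.png

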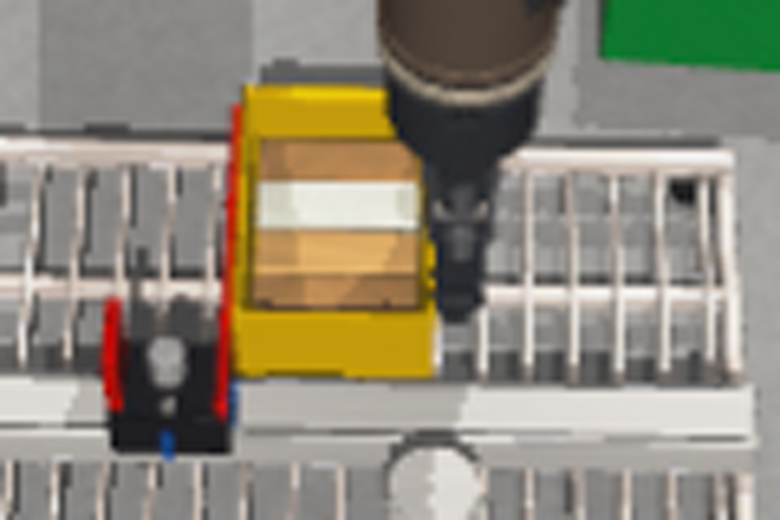

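The bin is almost on the blade (edge 235 against blade 231, within about 2 mm); a little more.

>>> {"fn": "drive_tool", "kwargs": {"steps": [[[-0.0005,0,0,0,0,0,-1],[-0.001,0,0,0,0,0,-1]]]}}

```text
clock: 14.15
position: [491.7, 117.9, 63.3]
ee_rot: [0.702, 0.712, 0.0, -0.0]
force: [-0.1, 4.2, -0.9]
grip_width: 85.5
gripper_force: 1.9
```

>>> {"fn": "drive_tool", "kwargs": {"steps": [[[-0.0005,0,0,0,0,0,-1],[-0.001,0,0,0,0,0,-1]]]}}

```text
clock: 14.35
position: [491.7, 117.7, 63.4]
ee_rot: [0.702, 0.712, 0.0, -0.0]
force: [-0.4, 6.9, 0.6]
grip_width: 85.2
gripper_force: 3.6
```

Contact: force rose and motion ceased. Hold briefly, then withdraw.

>>> {"fn": "drive_tool", "kwargs": {"steps": [[[0,0,0,0,0,0,-1],[0,0,0,0,0,0,-1],[0.005,0,0,0,0,0,-1],[0.015,0,0,0,0,0,-1],[0.03,0,0,0,0,0,-1]]]}}

```text
clock: 14.85
position: [491.4, 146.8, 63.4]
ee_rot: [0.703, 0.711, -0.0, 0.0]
force: [-0.1, 0.5, 0.2]
grip_width: 85.1
gripper_force: 0.0
```

>>> {"fn": "drive_tool", "kwargs": {"steps": [[[0.005,0,-0.03,0,0,0,-1],[0.01,0,-0.075,0,0,0,-1],[0.02,0,-0.12,0,0,0,-1],[0.06,0,-0.15,0,0,0,-1],[0.1,0,-0.16,0,0,0,-1]]]}}

```text
clock: 15.35
position: [491.3, 248.9, 227.3]
ee_rot: [0.703, 0.711, 0.003, 0.0]
force: [1.2, 0.6, -0.2]
grip_width: 85.4
gripper_force: 0.0
```

>>> {"fn": "drive_tool", "kwargs": {"steps": [[[0,0,0,0,0,0,-1],[0,0,0,0,0,0,-1],[0,0,0,0,0,0,-1]]]}}

```text
clock: 15.65
position: [489.5, 246.2, 222.8]
ee_rot: [0.703, 0.712, -0.001, 0.0]
force: [0.6, -1.0, -0.2]
grip_width: 85.1
gripper_force: 0.0
```

```bash
python3 - <<'E'
from h import *
np.set_printoptions(precision=1,suppress=True)
a=cams.snapshot("scene")[160:240,190:310];cv2.imwrite("pics/e.png",cv2.resize(a,None,fx=6.5,fy=6.5,interpolation=cv2.INTER_CUBIC))
for n,z in(("bin_right",67.5),("bin",30),("stop_face",64),("stop_pin",60)):
    for q in spotter.pinpoint(n,"scene")[:3]: print(n,round(q["conf"],2),onz("scene",q["xy"],z))
o=get_obs();print(o["clock"],o["position"],o["force"])
E
```

```text
bin_right 0.88 [247.8 277.9  67.5]
bin_right 0.88 [286.6 636.1  67.5]
bin_right 0.71 [485.1  -2.6  67.5]
bin 0.88 [292.5 269.5  30. ]
bin 0.75 [352.4 610.8  30. ]
bin 0.74 [ 648.4 -146.7   30. ]
stop_face 0.81 [505.9  -0.2  64. ]
stop_pin 0.59 [598.8 -29.4  60. ]
stop_pin 0.23 [502.1   7.5  60. ]
stop_pin 0.22 [487.8 111.4  60. ]
15.9 [490.  245.9 223.1] [-0.   0.3 -0.2]
```

View pics/e.png

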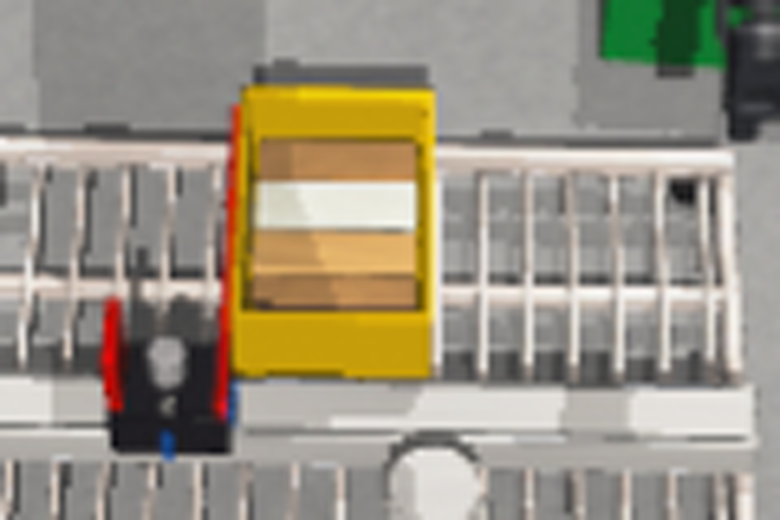

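The bin rests against the blade (232), the stop is still latched (knob 167, flag 167), and the arm is clear.

```bash
python3 -c "
from bench import r
print(r.job_done())"
```

```text
the job is handed in; nothing more can be done
None
```

The stop is latched in the catch's notch, the yellow bin rests square against its blade, the arm is clear of everything, and the job was handed in at about 16 s; the hand-in call returned no verdict.

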